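Put the sample pot on the heat

TASK

Slide the steel pot, with the sample jar standing loose in it, across the hot plate onto the marked heating zone (the one with the extra circles and spokes) so that it stands centred inside that zone's outer circle, without ever lifting or tipping the pot. Also take the dial thermometer by its sprung clip from the splash guard and clip it upright onto the pot's rim, at any handy place, pushed well down over the wall with the stem inside the pot. Leave the jar standing in the pot and do not disturb the other things on the hot plate and bench.

Things in the scene. Friction and masses are not known exactly. Their poses are not given: they have to be found in the camera images.
- hotplate: Twin-zone bench hot plate, fixed: steel case 290 (x) x 380 (y) mm, smooth black top 60 mm above the bench (the printed zones are flush), control knobs on its front (-x). Origin: centre of the underside, on the bench; x to the back, y to its left.
- guard_edge (a point): Middle of the top edge of the splash guard: a 4 mm thick upright steel sheet along the back of the hot plate, as wide as the plate, standing 100 mm above the black top, at x = +143 mm of the hot plate. The thermometer is parked somewhere along this edge.
- heat_ring: Heating zone printed flush on the black top: a bold outer circle of 166 mm diameter with two thin inner circles (148 and 80 mm) and twelve short spokes. Fixed on the plate, not movable. Origin: centre of the circles, on the black top.
- rest_ring: Resting zone printed flush on the black top: one thin plain circle of 166 mm diameter, 185 mm from the heating zone to its left or right; the pot starts here. Fixed. Origin: centre of the circle.
- pot: Open round steel pot, 140 mm outer diameter, 95 mm high, straight 4 mm wall (inner diameter 132 mm) with a plain rim, floor 5 mm thick; 0.6 kg. Two ear handles at its +x and -x sides, 50 mm above its base, standing out to 91 mm from the axis, 60 mm wide. Origin: centre of the underside, z up.
- sample_jar: Brown sample jar with a metal lid, 55 mm diameter, 87 mm high, standing loose near the middle of the pot. Origin: centre of its underside.
- thermo: Pocket dial thermometer on a sprung clip like a clothes peg, 0.1 kg. Origin: middle of the hinge pin; y along the pin, z up, x across the clip, from the stem side to the other. The pin's barrel is 10 mm thick and 20 mm long and rests on the edge: fully pushed down, the origin is 5 mm above it. The frame turns with the stem-side half: 0.25 rad when squeezed open.
- clip_tails (a point): Grip point between the clip's two tails, 32 mm above the pin. The tails are 20 mm wide (y), rise to 45 mm above the pin and splay apart in x: about 33 mm over their outsides here. Squeezed together in x (6 to 12 N) to their stop they stand upright and parallel, about 17 mm over their outsides.
- thermo_jaw (a joint): Opening angle of the clip (rad): about 0 with the jaws closed on a 4 mm sheet or wall, -0.12 closed on nothing, +0.5 fully squeezed open. A spring closes it: pads press with about 5 N on a 4 mm wall.
- clip_mouth (a point): Point between the two jaw pads, 24.5 mm below the pin. The flat pads span 19 to 30 mm below the pin and are 20 mm wide; 4 mm apart as parked, they part to about 14 to 18 mm, equally to both sides, when the tails are squeezed to their stop.
- stem_tip (a point): Lower end of the thermometer's 4.4 mm stem, 60 mm below the pin, at x = -18, y = +30 mm of the clip; it swings some 15 mm to -x when the clip is squeezed. The 27 mm dial sits on top of the stem, 18 to 27 mm above the pin.
- vial: Bystander: glass vial with a black cap, 25 mm diameter, 67 mm high, standing on the hot plate near its front edge. Origin: centre of its underside.
- hex_nut: Bystander: steel nut, 30 x 34 x 16 mm, lying on the hot plate near a front corner. Origin: centre of its underside.
- thread_tape: Bystander: white roll of tape, 52 mm diameter, 12 mm high, on the bench behind the hot plate.
- pliers: Bystander: pliers, 153 mm long, 12 mm high, lying on the bench behind the hot plate.
- marker: Bystander: black marker pen, 136 mm long, 17 mm thick, lying on the bench left of the hot plate.
There are look-alikes about, which are no part of the job. What is shaped like the sample_jar but blue or pink is not meant.

How it is judged:
By the outcome, as a careful person would: the job done as asked, in the order asked, and still so for the second after the job is handed in, with the robot touching nothing.
It also fails if it takes over 56 s, if anything falls off the work surface, if the arm or the gripper's body presses on something with over 40 N, if the wrist force passes 120 N, or if a joint passes its speed limit or range.

ROBOT

A 7-joint arm with a two-finger parallel gripper is mounted at the origin on a cart in front of the work surface, level with it; the furniture and walls round the work are solid. World frame = base frame: x ahead of the robot, y to its left, z up, the work surface at z = 0. Lengths are in m, angles in rad, forces in N, time in s.
With the tool pointing down it reaches from about 0.4 to 0.85 m from the base axis. Payload 10.4 kg.
Tool frame: the origin (TCP) lies between the finger pads; the fingertips stand ahead of it and the grasp point (between the pads) lies 5 mm behind it (manip.tip_extent is the z of the fingertips in the tool frame, in m); z points along the fingers, y is the line along which they close (so a half turn about z gives the same grasp; the last joint's range is limited). The gripper opens to 85 mm and grips with 20 to 120 N. Pads are 22 mm wide; open, the fingers measure 114 mm over their backs; the gripper's body (76 mm by 85 mm) begins 54 mm behind the grasp point. The pads swing forward as they close: fully open they stand 13 mm farther back than shut.
Start: joints at [-1.143, 0.332, -0.065, 1.46, 0.022, 1.35, -0.088], TCP at [0.272, 0.563, 0.245] pointing down, gripper open.
Joint ranges: [-2.6, 2.6], [-0.5, 2.12], [-1.47, 1.34], [0.16, 2.42], [-1.27, 4.41], [0.06, 2.06], [-2.6, 2.6]. Speed limits (rad/s): [2.22, 2.22, 2.79, 2.79, 3.14, 3.14, 3.14].

INTERFACE

Orientations are given as a unit quaternion [x, y, z, w].
In Python, from workcell import status, viewer, manip gives the robot as it stands.
- The arm moves only by the tool play_rows, never from a script. Its argument "plan" is one flat list of numbers, 7 for each row, row after row: the turn, a rotation vector about the tool's x, y, z in degrees, then the shift along the tool's x, y, z in m, then the opening, from 0 (shut) to 1 (fully open). In form: [ax, ay, az, dx, dy, dz, grip, ax, ay, az, dx, dy, dz, grip, ...]. A call has 1 to 20 rows; each row is the pose to reach, as a shift and turn from the pose commanded when the call began, along the tool's axes at that moment; what a row does not reach only later rows make up. A row lasts 1/8 s, in which the tool goes at most 62.5 mm and 10.7 degrees, less where a joint would pass 70% of its speed; a pose out of reach is approached as far as the arm can. A call with a gripper value outside its range is refused whole. The fingers move at their own pace and stop on an object; "squeeze" is the grip in N (left out, the last holds). Time passes only in rows, so rows that repeat a pose let the fingers close. It gives the time, the measured TCP pose, the force, the opening and the grip force at its end, in the units of the state.
- status.get_obs(): the state, without advancing time (a new reading comes with each control period).
- viewer.camera(name): name is "scene" or "top"; returns the picture (420x560x3 uint8, red, green, blue); there is no depth.
- viewer.camera_model(name): a dict with "fx", "fy", "cx", "cy" (pixels), "D" ([k1, k2, p1, p2, k3] as OpenCV has them; the pictures are not rectified), "R" (3x3) and "t" (3): a world point X has camera coordinates R X + t. Camera axes: x right, y down, z forward; pixel columns grow to the right and rows downward; lengths in m; the calibration is good to about 2 mm. A picture is of the moment at which its call begins. camera_model takes no time and is no camera call.
- manip.hand_in(): hands the job in; it is judged then, once.
The state is a dict: "clock": time; "joint_pos": joint angles; "joint_velocities": joint speeds; "tau": joint torques, N m; "position": TCP position; "ee_rot": TCP orientation; "ft_force": force on the tool from outside, world axes, zero at the start; "torque": the same for the moment, N m; "grip_width": opening from 0.0 (shut) to 1.0 (fully open); "grasp_force": force on a finger pad.
Only numpy, scipy, OpenCV 4.12 (cv2) and the standard library are available. Lean on these libraries where they do the work, as an engineer would, in place of code of your own. Each camera call takes 0.05 s, during which the arm holds its last target. There are 200 camera calls.

## Working session

There is one attempt and no reset: what is moved stays moved. The work goes in short steps, Python scripts to look and compute and a tool call to move; the robot and the scene stay as the last step left them, time stands still between calls to the robot, and variables do not carry over. Pictures are saved under pics/ and viewed, at most 13 in all, crops included, and the job is handed in when it is done.

Besides the shell and the picture viewer there is one more tool, called after "Emit:" as name(argument=value, ...) on one line, values as JSON. play_rows: Moves the arm, as the interface text tells. Its arguments: {"type":"object","properties":{"plan":{"type":"array","items":{"type":"number"}},"squeeze":{"type":"number"}},"required":["plan"]}

```bash
mkdir -p pics; ls
python3 - <<'E'
from workcell import status, viewer, manip
import cv2,numpy as np
for n in("scene","top"):
    im=viewer.camera(n); cv2.imwrite(f"pics/{n}0.png",cv2.resize(im[:,:,::-1],(800,600),interpolation=cv2.INTER_CUBIC)); 
    m=viewer.camera_model(n); print(n,{k:np.round(v,4).tolist() for k,v in m.items() if k!='name'})
o=status.get_obs();print({k:np.round(v,3).tolist() for k,v in o.items()});print(manip.tip_extent)
E
```

```text
pics
scene {'fx': 416.3622, 'fy': 416.3622, 'cx': 279.8566, 'cy': 211.0912, 'D': [-0.1032, 0.0, 0.0, 0.0, 0.0], 'R': [[0.7751, -0.6314, -0.0228], [-0.3298, -0.3735, -0.867], [0.5389, 0.6796, -0.4978]], 't': [-0.4028, 0.3319, 0.5964]}
top {'fx': 426.5103, 'fy': 426.5103, 'cx': 281.4963, 'cy': 211.1792, 'D': [-0.0292, 0.0, 0.0, 0.0, 0.0], 'R': [[-0.0211, -0.9996, -0.0176], [-0.9917, 0.0232, -0.1263], [0.1267, 0.0148, -0.9918]], 't': [0.1006, 0.5618, 0.937]}
{'clock': 0.1, 'joint_pos': [-1.143, 0.333, -0.065, 1.461, 0.022, 1.35, -0.088], 'joint_velocities': [0.002, -0.001, -0.002, -0.004, 0.0, -0.002, -0.0], 'tau': [0.002, -62.675, 0.049, -39.243, 0.016, 0.007, 0.0], 'position': [0.272, 0.562, 0.245], 'ee_rot': [0.223, 0.975, -0.001, -0.0], 'ft_force': [-0.155, -0.42, 0.442], 'torque': [-0.055, 0.003, 0.02], 'grasp_force': 0.0, 'grip_width': 1.003}
0.014
```

View pics/scene0.png

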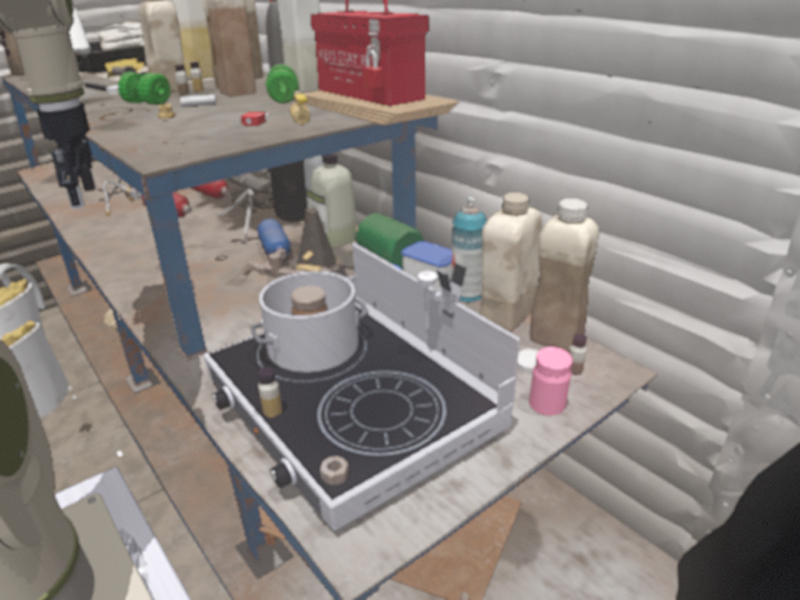

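View pics/top0.png

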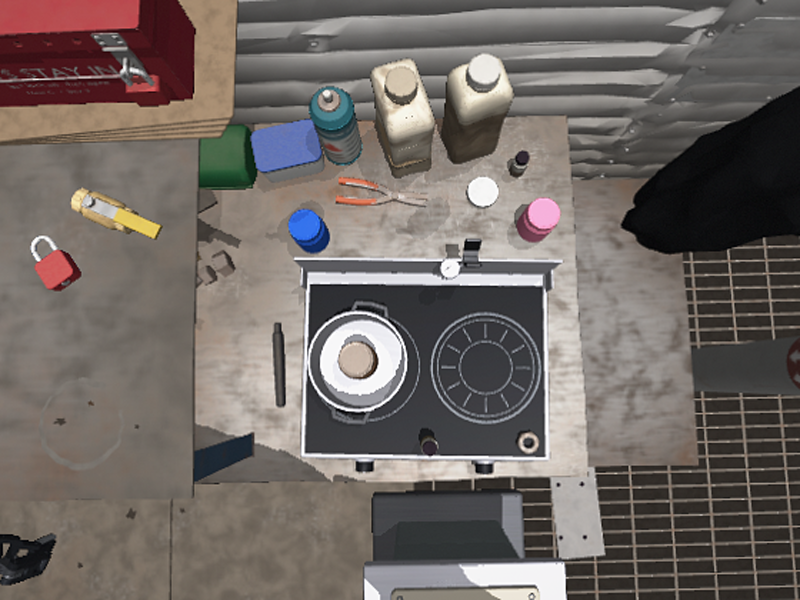

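The top view shows the pot at (358,360), the marked zone at (486,367), and the thermometer on the guard with its dial at (450,268) and tails at (472,250). The jar in the pot has a brown lid at (357,359). The blue jar (309,230) and pink jar (538,220) are look-alikes. Other round or dark things nearby are the vial (429,441), the bottle behind (519,163), the tape (482,192) and the nut (528,442). I'll take one close crop to check these choices.

```bash
cat > h.py <<'E'
from workcell import status, viewer, manip
import cv2,numpy as np
from scipy.spatial.transform import Rotation as Rn
def K(m): return np.array([[m['fx'],0,m['cx']],[0,m['fy'],m['cy']],[0,0,1]]),np.array(m['D'],float)
def ray(n,p):
    m=viewer.camera_model(n);k,D=K(m);R=np.array(m['R']);t=np.array(m['t'])
    q=cv2.undistortPoints(np.array([[p]],float),k,D)[0,0]
    return -R.T@t, R.T@np.array([q[0],q[1],1])
def onz(n,p,z):
    c,d=ray(n,p); return c+d*(z-c[2])/d[2]
def proj(n,X):
    m=viewer.camera_model(n);k,D=K(m)
    return cv2.projectPoints(np.array(X,float).reshape(-1,1,3),cv2.Rodrigues(np.array(m['R']))[0],np.array(m['t']),k,D)[0][:,0]
def tri(p,q): # top pixel, scene pixel
    (a,u),(b,v)=ray('top',p),ray('scene',q)
    s=np.linalg.lstsq(np.c_[u,-v],b-a,rcond=None)[0]
    P,Q=a+u*s[0],b+v*s[1]; return (P+Q)/2,np.linalg.norm(P-Q)
def crop(im,x,y,w,h,f): return cv2.resize(im[y:y+h,x:x+w,::-1],None,fx=f,fy=f,interpolation=cv2.INTER_CUBIC)
V=lambda p:(np.array(p)+.5)*.7-.5
E
python3 - <<'E'
from h import *
t=viewer.camera('top');s=viewer.camera('scene')
a=crop(t,295,160,50,40,8);b=crop(s,285,180,50,40,8)   # 400x320 each
c=crop(t,205,175,200,155,4)[:600]
cv2.imwrite('pics/th.png',np.hstack([a,b])); cv2.imwrite('pics/plate.png',crop(t,205,178,195,148,4))
print('ring',onz('top',V((486,367)),.06),'rest right edge',onz('top',V((419,365)),.06))
print('pot',onz('top',V((358,360)),.155))
for p in [(304,456),(548,457)]: print('front corner',onz('top',V(p),.06))
for p in [(295,260),(562,263)]: print('guard',onz('top',V(p),.16))
print('shelf edge if z=.3',onz('top',V((195,300)),.3),onz('top',V((195,300)),0.))
print(tri(V((450,268)),V((430,278))))
E
```

```text
ring [ 0.45714902 -0.03856909  0.06      ] rest right edge [0.46247315 0.06419531 0.06      ]
pot [0.46897763 0.14955287 0.155     ]
front corner [0.32858478 0.24203072 0.06      ]
front corner [ 0.31988927 -0.12702939  0.06      ]
guard [0.61128436 0.23650919 0.16      ]
guard [ 0.59783648 -0.13859927  0.16      ]
shelf edge if z=.3 [0.53817934 0.32736179 0.3       ] [0.57989232 0.43575909 0.        ]
(array([0.59154259, 0.0187407 , 0.18755863]), np.float64(0.005122428454241075))
```

View pics/th.png

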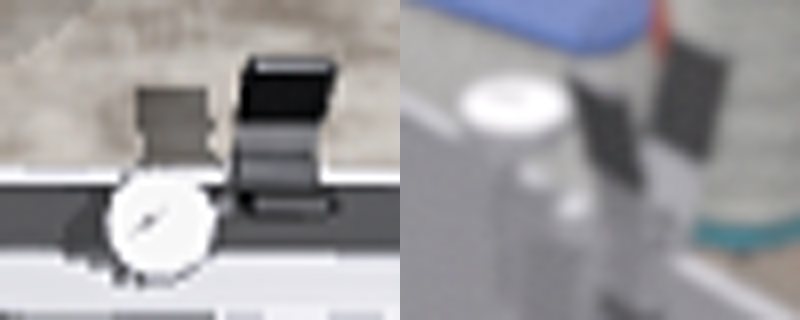

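View pics/plate.png

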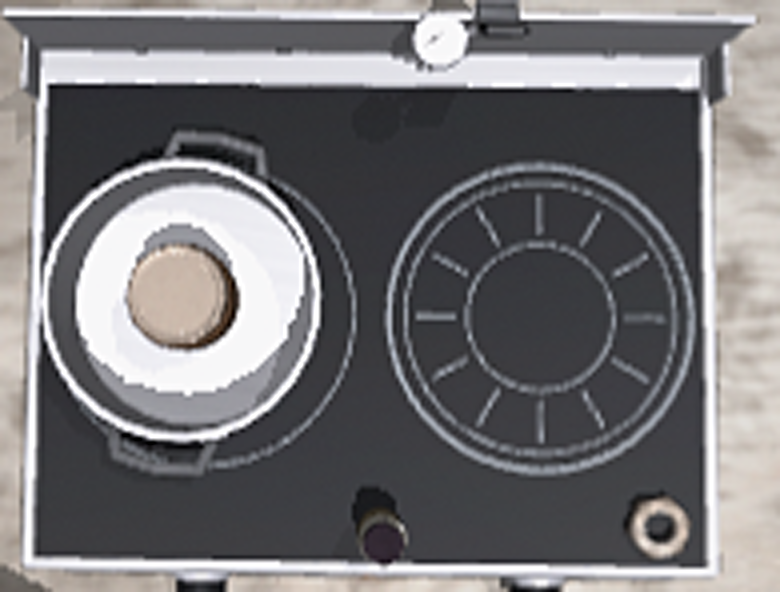

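The close crop confirms the choices. The brown-lidded jar at (182,297) is the one in the pot, the marked ring is centred at (541,317), and the pot rim at (182,300). The dial (162,222) is on the front-left of the clip, so the stem is on the robot's side. The barrel is at (288,203), and the black tails stand up above it.

Run:
```python
from h import *
C=lambda p,o,f:np.array(o)+(np.array(p)+.5)/f-.5
P=lambda p:C(p,(205,178),4); T=lambda p:C(p,(295,160),8); S=lambda p:C((p[0]-400,p[1]),(285,180),8)
print('pot rim',onz('top',P((182,299.5)),.155),'jar lid',onz('top',P((176,297)),.152))
for e in [(43,299),(321,299),(182,158),(182,441)]: print('  rim',onz('top',P(e),.155)[:2])
print('ring',onz('top',P((541,317)),.06))
for e in [(387,317),(695,317),(541,161),(541,473)]: print('  ring',onz('top',P(e),.06)[:2])
print('handles',onz('top',P((218,138)),.11),onz('top',P((163,466)),.11))
print('dial z.192',onz('top',T((162,222)),.192), 'scene',onz('scene',S((517,103)),.192))
print('barrel',onz('top',T((288,203)),.167), 'ends',onz('top',T((241,203)),.167),onz('top',T((337,207)),.167))
print('back tail top',onz('top',T((292,60)),.21),tri(T((292,60)),S((703,45))))
print('guard',onz('top',V((300,260)),.16),onz('top',V((558,263)),.16))
print('shelf corner',tri(V((195,497)),V((150,172))))
print('vial base..cap',onz('top',P((383,538)),.127))
print('nut',onz('top',P((659,527)),.07))
print('pliers shelf edges',tri(V((235,125)),V((455,103))))
```

```text
pot rim [0.467708   0.15021362 0.155     ] jar lid [0.46910607 0.1534574  0.152     ]
  rim [0.46940803 0.21931954]
  rim [0.46647558 0.08137163]
  rim [0.53824204 0.14936274]
  rim [0.39853724 0.15107296]
ring [ 0.45688486 -0.03817549  0.06      ]
  ring [0.45874687 0.0462234 ]
  ring [ 0.45497687 -0.12248833]
  ring [ 0.54290735 -0.04143818]
  ring [ 0.37266911 -0.03504361]
handles [0.55361006 0.1342364  0.11      ] [0.38376128 0.16516167 0.11      ]
dial z.192 [0.58888259 0.02061189 0.192     ] scene [0.59181293 0.02028982 0.192     ]
barrel [ 0.59749674 -0.01242971  0.167     ] ends [ 0.59777756 -0.00077408  0.167     ] [ 0.59619618 -0.02454046  0.167     ]
back tail top [ 0.62379501 -0.01018681  0.21      ] (array([ 0.62471134, -0.01078776,  0.20863849]), np.float64(0.0014659586890634236))
guard [0.61110478 0.22941864 0.16      ] [ 0.59796834 -0.1329985   0.16      ]
shelf corner (array([0.32385756, 0.30835149, 0.33701702]), np.float64(0.007516355395388137))
vial base..cap [0.34698405 0.05312005 0.127     ]
nut [ 0.34356665 -0.09587001  0.07      ]
pliers shelf edges (array([0.7650044 , 0.22861426, 0.36756798]), np.float64(0.10900457903250409))
```

```bash
cat >> h.py <<'E'
def go(pos,ang,tilt=None):
    """print turn (deg) and shift for play_rows: tool down, tool y at world angle ang (deg)"""
    o=status.get_obs();R0=Rn.from_quat(o['ee_rot'])
    best=None
    for a in (ang,ang+180):
        y=np.array([np.cos(np.radians(a)),np.sin(np.radians(a)),0]);z=np.array([0,0,-1.]);x=np.cross(y,z)
        r=(R0.inv()*Rn.from_matrix(np.c_[x,y,z])).as_rotvec(degrees=True)
        if best is None or np.linalg.norm(r)<np.linalg.norm(best): best=r
    print('turn',best.round(1),'shift',R0.inv().apply(np.array(pos)-o['position']).round(4))
def sh(v):
    R0=Rn.from_quat(status.get_obs()['ee_rot']); print('shift of',v,'->',R0.inv().apply(v).round(4))
def st():
    o=status.get_obs(); y=Rn.from_quat(o['ee_rot']).apply([0,1,0])
    print(round(o['clock'],2),'pos',np.round(o['position'],4),'yang',round(np.degrees(np.arctan2(y[1],y[0])),1),'F',np.round(o['ft_force'],1),'grip',round(o['grip_width'],3),round(o['grasp_force'],1),'q',np.round(o['joint_pos'],2),'tip',manip.tip_extent)
E
python3 - <<'E'
from h import *
st(); go([.467,.082,.26],90); sh([0,0,.2])
E
```

```text
0.2 pos [0.2722 0.5624 0.2448] yang 64.2 F [-0.8  0.5  0.6] grip 0.999 0.0 q [-1.14  0.33 -0.06  1.46  0.02  1.35 -0.09] tip 0.014
turn [ -0.   -0.  -25.8] shift [-0.3846 -0.3475 -0.0149]
shift of [0, 0, 0.2] -> [-0.     -0.0002 -0.2   ]
```

Emit:
play_rows(plan=[0,0,0,0,0,-0.2,0.35,0,0,0,0,0,-0.2,0.35,0,0,0,0,0,-0.2,0.35,0,0,0,0,0,-0.2,0.35,0,0,-25.8,-0.385,-0.347,-0.2,0.35,0,0,-25.8,-0.385,-0.347,-0.2,0.35,0,0,-25.8,-0.385,-0.347,-0.2,0.35,0,0,-25.8,-0.385,-0.347,-0.2,0.35,0,0,-25.8,-0.385,-0.347,-0.2,0.35,0,0,-25.8,-0.385,-0.347,-0.2,0.35,0,0,-25.8,-0.385,-0.347,-0.2,0.35,0,0,-25.8,-0.385,-0.347,-0.2,0.35,0,0,-25.8,-0.385,-0.347,-0.2,0.35,0,0,-25.8,-0.385,-0.347,-0.2,0.35,0,0,-25.8,-0.385,-0.347,-0.04,0.35,0,0,-25.8,-0.385,-0.347,-0.04,0.35,0,0,-25.8,-0.385,-0.347,-0.04,0.35,0,0,-25.8,-0.385,-0.347,-0.04,0.35], squeeze=20)

```text
clock: 2.45
position: [0.4658, 0.0837, 0.283]
ee_rot: [-0.001, 1.0, -0.001, -0.002]
ft_force: [-0.2, -0.2, 0.8]
grip_width: 0.354
grasp_force: 0.0
```

Run:
```python
from h import *
st(); go([.467,.082,.155],90)
t=viewer.camera('top');s=viewer.camera('scene')
cv2.imwrite('pics/above.png',np.hstack([crop(t,205,170,130,150,3),crop(s,140,110,130,150,3)]))
print(proj('top',[[.467,.082,.155]]),proj('scene',[[.467,.082,.155]]))
```

```text
2.45 pos [0.4658 0.0837 0.283 ] yang 90.1 F [-0.2 -0.2  0.8] grip 0.354 0.0 q [-0.59 -0.04  0.31  1.8   0.01  1.38  1.29] tip 0.014
turn [-0.1 -0.3  0.1] shift [-0.0018 -0.0015  0.128 ]
[[284.55162313 252.11595269]] [[231.49515731 217.54847119]]
```

View pics/above.png

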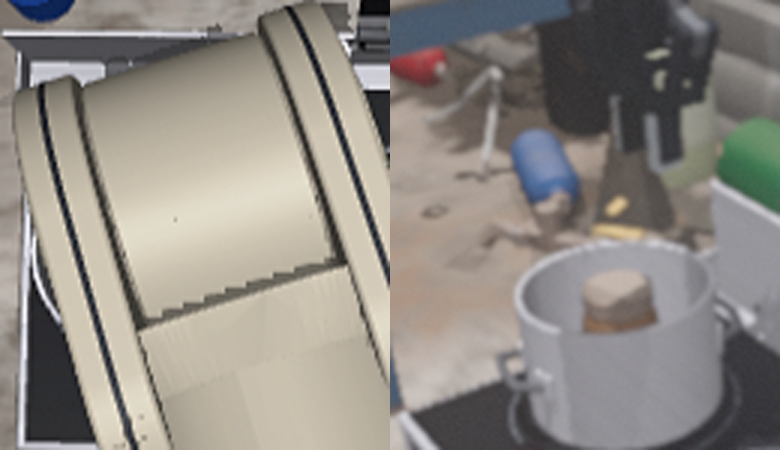

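The scene crop shows the two fingertips hanging directly over the right-hand rim, about (630–665,150). The rim runs through about (664,325), and the jar is clear of it. I'll descend and grip.

Emit:
play_rows(plan=[0,0,0,-0.002,-0.001,0.05,0.35,0,0,0,-0.002,-0.001,0.09,0.35,0,0,0,-0.002,-0.001,0.115,0.35,0,0,0,-0.002,-0.001,0.13,0.35,0,0,0,-0.002,-0.001,0.14,0.35,0,0,0,-0.002,-0.001,0.14,0.35,0,0,0,-0.002,-0.001,0.14,0.12,0,0,0,-0.002,-0.001,0.14,0.06,0,0,0,-0.002,-0.001,0.14,0,0,0,0,-0.002,-0.001,0.14,0,0,0,0,-0.002,-0.001,0.14,0,0,0,0,-0.002,-0.001,0.14,0], squeeze=25)

```text
clock: 4.05
position: [0.4701, 0.0821, 0.1461]
ee_rot: [-0.0, 1.0, 0.0, 0.001]
ft_force: [-0.9, 1.7, 6.5]
grip_width: 0.048
grasp_force: 24.3
```

Run:
```python
from h import *
st(); sh([-.011,-.188,0])
```

```text
4.05 pos [0.4701 0.0821 0.1461] yang 90.0 F [-0.9  1.7  6.5] grip 0.048 24.3 q [-0.58  0.08  0.33  1.98 -0.03  1.08  1.33] tip 0.014
shift of [-0.011, -0.188, 0] -> [ 0.011  -0.188  -0.0002]
```

Emit:
play_rows(plan=[0,0,0,0,-0.004,0,0,0,0,0,0.001,-0.012,0,0,0,0,0,0.001,-0.023,0,0,0,0,0,0.002,-0.034,0,0,0,0,0,0.003,-0.045,0,0,0,0,0,0.003,-0.056,0,0,0,0,0,0.004,-0.067,0,0,0,0,0,0.005,-0.078,0,0,0,0,0,0.005,-0.089,0,0,0,0,0,0.006,-0.1,0,0,0,0,0,0.007,-0.111,0,0,0,0,0,0.007,-0.122,0,0,0,0,0,0.008,-0.133,0,0,0,0,0,0.008,-0.144,0,0,0,0,0,0.009,-0.155,0,0,0,0,0,0.01,-0.166,0,0,0,0,0,0.01,-0.176,0,0,0,0,0,0.011,-0.182,0,0,0,0,0,0.011,-0.186,0,0,0,0,0,0.011,-0.188,0,0])

```text
clock: 6.55
position: [0.4593, -0.1053, 0.146]
ee_rot: [-0.0, 1.0, 0.001, 0.001]
ft_force: [-0.4, 7.1, 6.9]
grip_width: 0.041
grasp_force: 25.5
```

Run:
```python
from h import *
st()
t=viewer.camera('top');s=viewer.camera('scene')
cv2.imwrite('pics/slid.png',np.hstack([crop(t,260,180,140,150,3)[:, :],crop(s,190,170,120,150,3)]))
# expected rim/ring outlines in scene
```

```text
6.55 pos [ 0.4593 -0.1053  0.146 ] yang 90.0 F [-0.4  7.1  6.9] grip 0.041 25.5 q [-0.36  0.07  0.51  2.   -0.04  1.08  1.74] tip 0.014
```

View pics/slid.png

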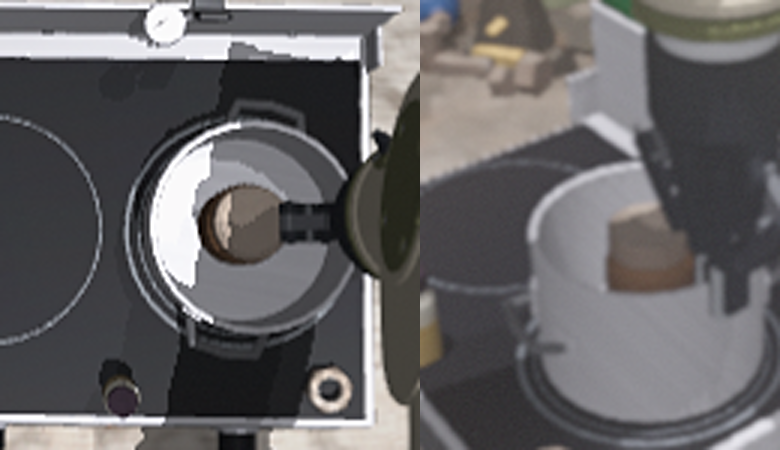

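The pot now stands over the marked zone and the jar is upright at (235,225). The rim spans x 148–357 and y 122–334. I'll compute the remaining error before releasing.

Run:
```python
from h import *
P=lambda p:np.array((260,180))+(np.array(p)+.5)/3-.5
for e in [(148,228),(357,232),(248,122),(248,334)]: print(onz('top',P(e),.155)[:2])
# expected: rim and ring projected for a centred pot, crop px
a=np.radians(range(0,360,90)); c=np.array([.4573,-.0381])
ci=lambda r,z:np.c_[c[0]+r*np.cos(a),c[1]+r*np.sin(a),z+0*a]
print(((proj('top',ci(.07,.155))-[260,180]+.5)*3-.5).round(0).tolist())
print('scene base edge', ((proj('scene',[[c[0]+.083*np.cos(b),c[1]+.083*np.sin(b),.06] for b in np.radians([-120,-150,180])])-[190,170]+.5)*3-.5+[420,0]).round().tolist())
```

```text
[0.45895843 0.03388385]
[ 0.4532652  -0.10326725]
[ 0.52754653 -0.03453225]
[ 0.38879416 -0.02922129]
[[253.0, 122.0], [151.0, 230.0], [262.0, 336.0], [364.0, 226.0]]
scene base edge [[669.0, 443.0], [596.0, 438.0], [540.0, 409.0]]
```

Emit:
play_rows(plan=[0,0,0,0,-0.002,0,0,0,0,0,0,-0.002,0,0,0,0,0,0,-0.002,0,0.35,0,0,0,0,-0.002,0,0.35,0,0,0,0,-0.002,0,0.35,0,0,0,0,-0.002,-0.03,0.35,0,0,0,0,-0.002,-0.08,0.35,0,0,0,0,-0.002,-0.14,0.35,0,0,92,-0.14,0.095,-0.16,0.65,0,0,92,-0.14,0.095,-0.16,0.65,0,0,92,-0.14,0.095,-0.16,0.65,0,0,92,-0.14,0.095,-0.16,0.65,0,0,92,-0.14,0.095,-0.16,0.65,0,0,92,-0.14,0.095,-0.16,0.65,0,0,92,-0.14,0.095,-0.16,0.65,0,0,92,-0.14,0.095,-0.16,0.65,0,0,92,-0.14,0.095,-0.16,0.65,0,0,92,-0.14,0.095,-0.12,0.65,0,0,92,-0.14,0.095,-0.12,0.65,0,0,92,-0.14,0.095,-0.12,0.65])

```text
clock: 9.15
position: [0.5989, -0.0117, 0.2664]
ee_rot: [0.72, 0.694, 0.0, 0.0]
ft_force: [-0.1, 0.3, -0.2]
grip_width: 0.643
grasp_force: 0.0
```

Run:
```python
from h import *
st(); go([.602,-.0105,.193],-2)
t=viewer.camera('top');s=viewer.camera('scene')
cv2.imwrite('pics/hover.png',np.hstack([crop(t,270,150,130,180,3),crop(s,235,120,130,180,3)]))
g=lambda X:((proj('scene',X)-[235,120]+.5)*3-.5+[390,0]).round().tolist()
o=status.get_obs(); 
print('tcp',g([o['position']]),'pin,tails',g([[.602,-.0105,.165],[.602,-.0105,.197]]))
```

```text
9.15 pos [ 0.5989 -0.0117  0.2664] yang -2.0 F [-0.1  0.3 -0.2] grip 0.643 0.0 q [-0.55  0.29  0.61  1.53 -0.17  1.37  0.04] tip 0.014
turn [ 0. -0. -0.] shift [0.0013 0.003  0.0734]
tcp [[626.0, 126.0]] pin,tails [[626.0, 266.0], [626.0, 223.0]]
```

View pics/hover.png

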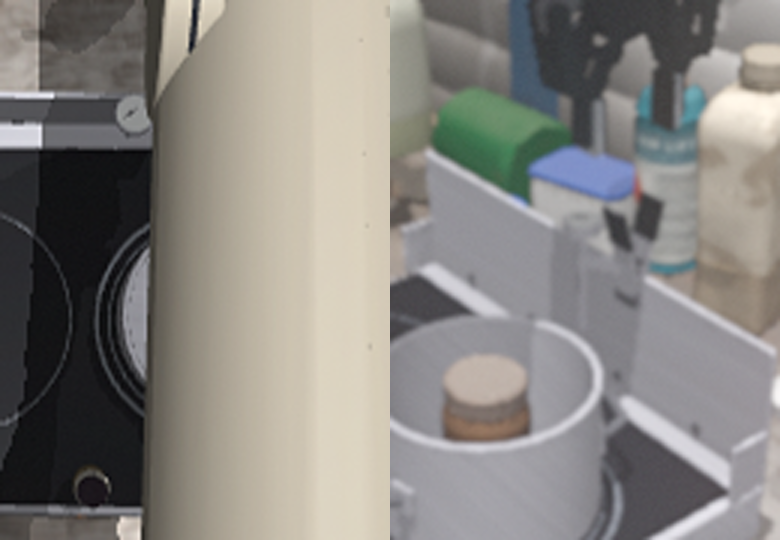

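The fingers straddle the tails from above, at (590,130) and (668,110). The tails' middle is at about (633,225), roughly 3 mm farther back than assumed. I'll descend and squeeze.

Emit:
play_rows(plan=[0,0,0,0,0.005,0.03,0.65,0,0,0,0,0.005,0.055,0.65,0,0,0,0,0.005,0.07,0.65,0,0,0,0,0.005,0.0735,0.65,0,0,0,0,0.005,0.0735,0.5,0,0,0,0,0.005,0.0735,0.4,0,0,0,0,0.005,0.0735,0.3,0,0,0,0,0.005,0.0735,0.2,0,0,0,0,0.005,0.0735,0.1,0,0,0,0,0.005,0.0735,0.1,0,0,0,0,0.005,0.0735,0.1,0,0,0,0,0.005,0.0735,0.1], squeeze=25)

```text
clock: 10.75
position: [0.6055, -0.0117, 0.1944]
ee_rot: [0.719, 0.695, 0.002, 0.002]
ft_force: [2.8, 0.1, 9.4]
grip_width: 0.151
grasp_force: 29.2
```

Run:
```python
from h import *
st()
s=viewer.camera('scene')
cv2.imwrite('pics/grip.png',crop(s,265,140,100,100,6))
```

```text
10.75 pos [ 0.6055 -0.0117  0.1944] yang -2.0 F [2.8 0.1 9.4] grip 0.151 29.2 q [-0.53  0.35  0.59  1.62 -0.21  1.23  0.07] tip 0.014
```

View pics/grip.png

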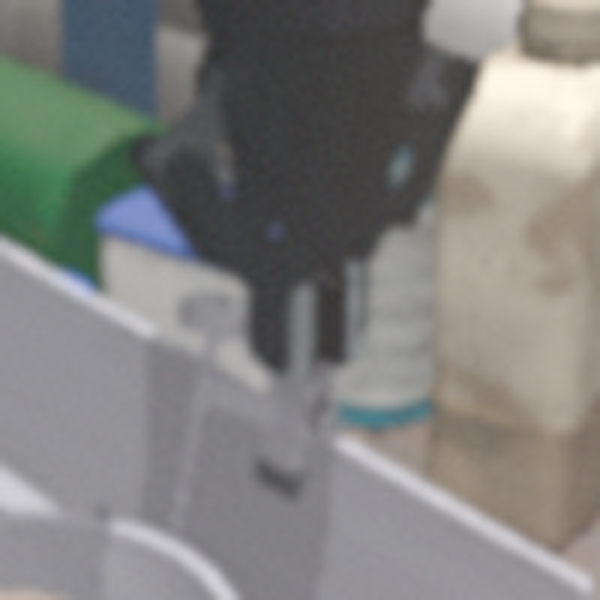

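The clip is squeezed between the fingers: tails at (300,330), dial at (205,310), and the stem leaning to the robot's side, so the jaws are open. I'll lift.

Emit:
play_rows(plan=[0,0,0,0,0,-0.005,0.1,0,0,0,0,0,-0.015,0.1,0,0,0,0,0,-0.03,0.1,0,0,0,0,0,-0.05,0.1,0,0,0,0,0,-0.07,0.1,0,0,0,0,0,-0.09,0.1,0,0,0,0,0,-0.1,0.1,0,0,0,0,0,-0.1,0.1])

```text
clock: 11.8
position: [0.6038, -0.0117, 0.2925]
ee_rot: [0.719, 0.694, 0.001, 0.0]
ft_force: [-0.5, -0.5, -1.5]
grip_width: 0.156
grasp_force: 28.0
```

Run:
```python
from h import *
st(); go([.527,-.036,.294],0)
t=viewer.camera('top');s=viewer.camera('scene')
a=crop(s,230,80,130,200,3);b=crop(t,270,150,130,200,3)
cv2.imwrite('pics/held.png',np.hstack([b,a]))
g=lambda X:((proj('scene',X)-[230,80]+.5)*3-.5+[390,0]).round().tolist()
o=np.array(status.get_obs()['position'])
print('pin,stemtip,mouth if z pin=tcp-.027',g([o+[0,0,-.027],o+[-.033,.03,-.085],o+[0,0,-.0515]]))
```

```text
11.8 pos [ 0.6038 -0.0117  0.2925] yang -2.0 F [-0.5 -0.5 -1.5] grip 0.156 28.0 q [-0.54  0.29  0.61  1.48 -0.17  1.43  0.04] tip 0.014
turn [ 0.1 -0.  -2. ] shift [-0.027  -0.0759 -0.0016]
pin,stemtip,mouth if z pin=tcp-.027 [[646.0, 248.0], [576.0, 330.0], [645.0, 283.0]]
```

View pics/held.png

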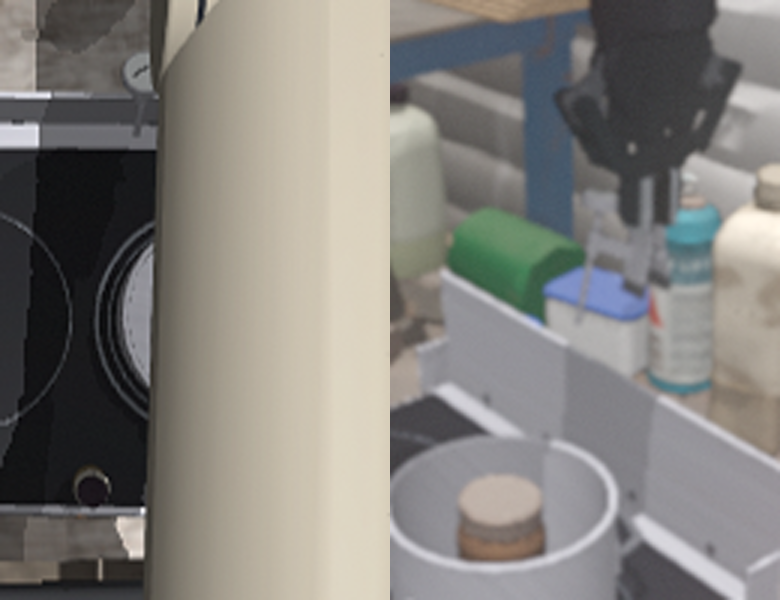

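The thermometer is held clear of the guard, with the stem tip at (582,322) and the jaws at about (635,285). In the top view the pot's left rim is now at x=121. I'll check the pot and jar from the scene view.

Run:
```python
from h import *
P=lambda p:np.array((230,80))+(np.array(p)-[390,0]+.5)/3-.5
print('jar lid',onz('scene',P((501,497)),.152))
a=np.radians(range(0,360,2))
for c in [(.458,-.038),(.463,-.038),(.458,-.043)]:
    u=(proj('scene',np.c_[c[0]+.07*np.cos(a),c[1]+.07*np.sin(a),.155+0*a])-[230,80]+.5)*3-.5+[390,0]
    print(c,'right',u[:,0].max(),'left',u[:,0].min(),'top',u[:,1].min(),'bottom',u[:,1].max())
c=(.458,-.038);u=(proj('top',np.c_[c[0]+.07*np.cos(a),c[1]+.07*np.sin(a),.155+0*a])-[270,150]+.5)*3-.5
print('top left',u[:,0].min())
```

```text
jar lid [ 0.46319255 -0.03743843  0.152     ]
(0.458, -0.038) right 612.6523359675142 left 376.1630938271627 top 434.4300812266412 bottom 569.4350202015887
(0.463, -0.038) right 618.930798165818 left 383.29218800390237 top 431.73367713259637 bottom 565.753015971482
(0.458, -0.043) right 618.3522177190105 left 380.77852675542533 top 437.52643441726684 bottom 573.7462353972303
top left 120.86196143861656
```

Emit:
play_rows(plan=[0,0,-2,-0.01,-0.025,0,0.1,0,0,-2,-0.02,-0.05,0,0.1,0,0,-2,-0.028,-0.07,0,0.1,0,0,-2,-0.03,-0.076,0,0.1,0,0,-2,-0.03,-0.076,0.02,0.1,0,0,-2,-0.03,-0.076,0.04,0.1,0,0,-2,-0.03,-0.076,0.055,0.1,0,0,-2,-0.03,-0.076,0.06,0.1,0,0,-2,-0.03,-0.076,0.06,0.1,0,0,-2,-0.03,-0.076,0.06,0.1])

```text
clock: 13.15
position: [0.527, -0.039, 0.2324]
ee_rot: [0.707, 0.707, 0.0, 0.0]
ft_force: [0.3, -0.4, -0.1]
grip_width: 0.154
grasp_force: 28.0
```

Run:
```python
from h import *
st()
t=viewer.camera('top');s=viewer.camera('scene')
cv2.imwrite('pics/pre.png',crop(s,225,130,100,100,6))
g=lambda X:((proj('scene',X)-[225,130]+.5)*6-.5).round().tolist()
print('wall pt, mouth',g([[.527,-.039,.155]]),g([np.array(status.get_obs()['position'])+[0,0,-.029-.0245]]))
```

```text
13.15 pos [ 0.527  -0.039   0.2324] yang -0.0 F [ 0.3 -0.4 -0.1] grip 0.154 28.0 q [-0.57  0.13  0.61  1.76 -0.08  1.27  0.06] tip 0.014
wall pt, mouth [[418.0, 612.0]] [[417.0, 547.0]]
```

View pics/pre.png

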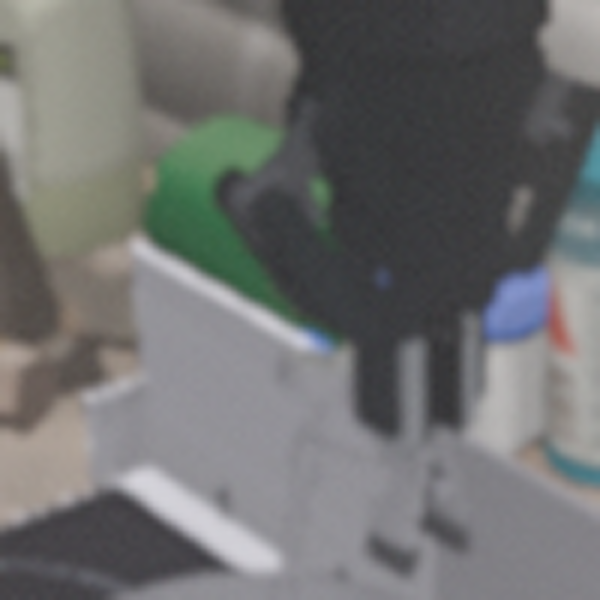

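The two black jaw pads sit at (393,553) and (445,530). Their middle (419,541) is directly above the wall point (418,612), so I'll lower straight down.

Emit:
play_rows(plan=[0,0,0,0,0,0.008,0.1,0,0,0,0,0,0.016,0.1,0,0,0,0,0,0.023,0.1,0,0,0,0,0,0.029,0.1,0,0,0,0,0,0.034,0.1,0,0,0,0,0,0.038,0.1,0,0,0,0,0,0.04,0.1,0,0,0,0,0,0.04,0.1])

```text
clock: 14.25
position: [0.5266, -0.039, 0.1918]
ee_rot: [0.707, 0.707, 0.0, -0.0]
ft_force: [-0.8, 0.4, -0.8]
grip_width: 0.154
grasp_force: 28.0
```

Run:
```python
from h import *
st()
```

```text
14.25 pos [ 0.5266 -0.039   0.1918] yang -0.0 F [-0.8  0.4 -0.8] grip 0.154 28.0 q [-0.56  0.17  0.61  1.82 -0.1   1.19  0.08] tip 0.014
```

No contact yet, so I'll go down gently until the barrel meets the rim.

Emit:
play_rows(plan=[0,0,0,0,0,0.002,0.1,0,0,0,0,0,0.004,0.1,0,0,0,0,0,0.005,0.1,0,0,0,0,0,0.005,0.1])

```text
clock: 14.75
position: [0.5279, -0.0391, 0.1891]
ee_rot: [0.707, 0.707, 0.002, 0.001]
ft_force: [-4.3, 0.0, 17.9]
grip_width: 0.155
grasp_force: 30.5
```

Emit:
play_rows(plan=[0,0,0,0,0,-0.001,0.2,0,0,0,0,0,-0.001,0.3,0,0,0,0,0,-0.001,0.4,0,0,0,0,0,-0.001,0.5,0,0,0,0,0,-0.001,0.65,0,0,0,0,0,-0.001,0.68,0,0,0,0,0,-0.001,0.68,0,0,0,0,0,-0.015,0.68,0,0,0,0,0,-0.04,0.68,0,0,0,0,0,-0.08,0.68,0,0,0,0,0,-0.13,0.68,0,0,0,0,0,-0.18,0.68,0,0,0,0,0,-0.22,0.68])

```text
clock: 16.38
position: [0.5264, -0.0394, 0.41]
ee_rot: [0.707, 0.707, 0.001, 0.001]
ft_force: [1.3, 0.1, -0.3]
grip_width: 0.683
grasp_force: 0.0
```

Run:
```python
from h import *
st()
t=viewer.camera('top');s=viewer.camera('scene')
cv2.imwrite('pics/end1.png',np.hstack([crop(s,215,150,130,180,3),crop(t,270,160,130,180,3)]))
go([.45,.3,.42],0)
```

```text
16.38 pos [ 0.5264 -0.0394  0.41  ] yang -0.0 F [ 1.3  0.1 -0.3] grip 0.683 0.0 q [-0.59  0.07  0.62  1.45 -0.04  1.63  0.03] tip 0.014
turn [ 0.4 -0.1 -0.1] shift [ 0.3394 -0.0778 -0.0082]
```

View pics/end1.png

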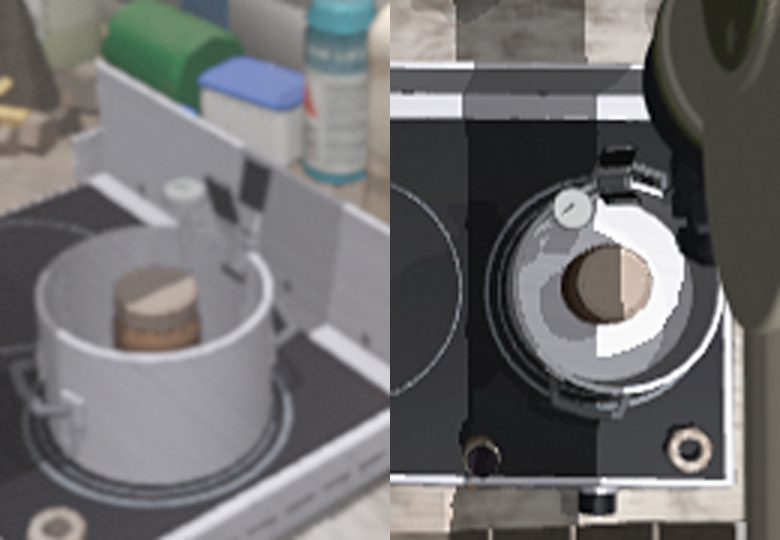

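The thermometer stands on the back rim, with the dial at (183,187), tails at (222,195) and (255,180), and the stem inside the pot. The jar is upright. I'll check centring and seating depth numerically.

Run:
```python
from h import *
a=np.radians(range(0,360,2))
def ext(n,c,r,z,o,k):
    u=(proj(n,np.c_[c[0]+r*np.cos(a),c[1]+r*np.sin(a),z+0*a])-o+.5)*3-.5+k
    return np.round([u[:,0].min(),u[:,0].max(),u[:,1].min(),u[:,1].max()])
for c in [(.4573,-.0381),(.4613,-.0381),(.4573,-.0421)]:
    print(c,'scene rim L R T B',ext('scene',c,.07,.155,[215,150],[0,0]),'ring',ext('scene',c,.083,.06,[215,150],[0,0]),'top rim',ext('top',c,.07,.155,[270,160],[390,0]),'top ring',ext('top',c,.083,.06,[270,160],[390,0]))
T=lambda p:np.array((270,160))+(np.array(p)-[390,0]+.5)/3-.5
S=lambda p:np.array((215,150))+(np.array(p)+.5)/3-.5
print('dial',tri(T((573,209)),S((184,187))))
```

```text
(0.4573, -0.0381) scene rim L R T B [ 30. 267. 225. 360.] ring [ 23. 287. 332. 504.] top rim [511. 724. 182. 396.] top ring [487. 714. 178. 406.]
(0.4613, -0.0381) scene rim L R T B [ 36. 272. 223. 357.] ring [ 29. 291. 330. 501.] top rim [511. 724. 176. 390.] top ring [487. 714. 173. 401.]
(0.4573, -0.0421) scene rim L R T B [ 34. 271. 227. 363.] ring [ 27. 291. 335. 508.] top rim [517. 730. 182. 396.] top ring [492. 720. 178. 406.]
dial (array([ 0.50819202, -0.00780555,  0.19064662]), np.float64(0.0024313450309965535))
```

```bash
python3 -c "
from workcell import manip
print(manip.hand_in())"
```

```text
the job is handed in; nothing more can be done
None
```

I handed the job in at about 16 s: the pot stands on the marked heating zone, within about 2–3 mm of centre by the camera images. The jar is upright in the pot, the thermometer is clipped fully down on the back rim with its stem inside, and nothing else looked disturbed.

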